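Fish a dropped arbor washer out from behind the belt guard with a hook

TASK

A thick steel washer has dropped behind the fixed belt guard of the honing machine. Take the hooked rod from the tool rack, reach it in behind the guard, let its point down through the washer's hole until it rests lightly on the base plate, and with the point kept in the hole draw the washer past the stop bolt, along behind the guard and out of its open end, until all of it lies flat on the base plate a finger's width (10 mm or more) clear of the guard; then hang the hook back in its slot. Work gently by feel: if the washer catches, ease it round the bolt instead of forcing it, keep every push and pull of the hook to about half a kilogram's weight at most, touch the washer with nothing but the hook, keep the hand off the machine, and leave the other tools and the loose nut where they are.

Things in the scene. Friction and masses are not known exactly. Their poses are not given: they have to be found in the camera images.
- machine: Honing machine, fixed: grey base plate on rubber feet, with arbor, felt wheel, belt, motor. Origin: under the feet's middle; its z varies by 3 mm. Plate top 22 mm above it, spanning x -100 to 230, y -150 to 150 mm. -x faces the robot, z up. All parts at x < 100 stay below 125, the motor (x 105 to 210, y -25 to 140) below 150 mm. Felt wheel: y 72 to 98, its front at x -3
- guard_end (a point): Foot of the fixed guard's open end, on the plate's top; (-83, 30, 22) mm in the machine's frame, same axes. The guard is an upright sheet, 95 mm high above the plate, running from here 160 mm in -y; its inner face is at this x. Behind it (+x) an alley 83 mm wide lies on the bare plate, free but for the stop bolt; in +y of this point the plate is open
- guard_closed (a point): Inner foot corner of the guard's closed end, on the plate's top: a cross sheet, 95 mm high, closes the alley here. Same axes as the machine. At 95 mm above the plate four 4 mm wires cross the alley, 0, 15, 31, 47 mm in +y of here. A hexagon stop bolt (15 mm wide, 7 high) stands on the plate 70 to 95 mm in +y, and either 30 or 53 mm in +x of here: which is not told; pass on its wider side
- washer_center (a point): The dropped washer: plain steel ring, outer diameter 36, hole 16, thickness 5 mm, about 33 g, lying flat on the base plate behind the guard, under the wire roof near the closed end. Point: its centre, half-way up (2.5 mm above the plate)
- hook_grip (a point): The hooked rod (0.15 kg, hung upright in the rack). Point: centre of its square wooden handle, 22 x 22 x 76 mm, faces square to x and y. Under the handle a collar 26 mm wide, 6 mm high; under it a straight 8 mm steel rod, ending in a level foot that points to -y, 55 mm long from the rod's axis, with a down-turned point at its end. Axis z: up the rod
- hook_nib (a point): Very end of the hook's down-turned point: 55 mm in the hook's -y and 179 mm below the handle's centre. The point is 8 mm thick with a round end and reaches 14 mm below the foot's underside
- hook_collar (a point): Centre of the underside of the hook's collar, on the rod's axis, 44 mm below the handle's centre; it lies on the rack's shelf when hung
- rack: Wooden tool rack, fixed, 290 mm wide (y); shelf top 155 mm above the bench, 14 mm thick. Origin: on the bench under the middle hanging place. Three 16 mm slots at y -85, 0, 85 run from the shelf's open front edge (x -40) to x 10; in each a tool hangs by its collar at x 0 (which is where varies). Take out: lift 10 mm, draw forward in -x. Below the shelf: board at x 40, base board 10 mm high
- roundfile_grip (a point): Round file hanging in the rack with the same handle and collar, straight blade; bystander. Point: centre of its handle
- gouge_grip (a point): Carving gouge hanging in the rack with the same handle and collar, straight blade; bystander. Point: centre of its handle
- spanner: Open-ended spanner 190 mm long lying flat on the bench behind the rack; bystander
- nut: Hexagon nut 30 mm across, 12 mm high, lying loose on the machine's base plate beyond the felt wheel, near (20, 132) mm of the machine's frame; bystander. Origin: centre of its underside
- mallet: Carver's round wooden mallet standing on its head, 84 mm wide, 200 mm high; bystander
Not all that is in view belongs to the job. Leave any pink look-alike of the part that bears hook_grip alone.

How it is judged:
By the outcome, as a careful person would: the job done as asked, in the order asked, and still so for the second after the job is handed in, with the robot touching nothing.
It also fails if it takes over 72 s, if anything falls off the work surface, if the arm or the gripper's body presses on something with over 40 N, if the wrist force passes 120 N, or if a joint passes its speed limit or range.

ROBOT

A 6-joint arm with a two-finger parallel gripper is mounted at the origin on the work surface. World frame = base frame: x ahead of the robot, y to its left, z up, the work surface at z = 0. Lengths are in m, angles in degrees, forces in N, time in s.
With the tool pointing down it reaches from about 0.325 to 0.775 m from the base axis. Payload 5.5 kg.
Tool frame: the origin (TCP) lies at the centre of the arm's flange, where the gripper is bolted on; the fingertips stand 182 mm ahead of it and the grasp point (between the pads) lies 163 mm ahead of it; z points along the fingers, y is the line along which they close (so a half turn about z gives the same grasp; the last joint's range is limited). The gripper opens to 88 mm and grips with 3 to 60 N. Pads are 20 mm wide; open, the fingers measure 115 mm over their backs; the gripper's body (75 mm by 178 mm) begins 61 mm behind the grasp point.
Start: joints at [68.085, 5.22, 70.514, -0, 104.267, -3.249], TCP at [0.192, 0.568, 0.405] pointing down, gripper open.
Joint ranges: [-164.24, 164.24], [-49.07, 125.15], [9.68, 141.18], [-86.29, 266.29], [3.28, 154.24], [-151.56, 151.56]. Speed limits (degrees/s): [147.25, 147.25, 172.46, 180, 180, 180].

INTERFACE

Orientations are given as [roll, pitch, yaw] about the fixed x, y, z axes, in that order (R = Rz(yaw) Ry(pitch) Rx(roll)).
In Python, from station import r gives the robot as it stands. The module is installed in compiled form; this text tells all that it offers. Calls block until the motion is done:
- r.reach(position, orientation): joint-space move of the TCP to a pose.
- r.servo_line(position, rotation=None, speed=0.15): straight line of the TCP; rotation=None keeps the orientation; speed is the mean speed in m/s.
- r.move_joints(angles): joint-space move.
- r.let_go() and r.grab(squeeze=None): open the fingers fully, or close them until they stop; squeeze is the grip in N (None keeps the last).
- r.wait(seconds).
- r.inverse_kinematics(position, orientation): joint angles nearest the present ones, or None.
- r.sense(): the state.
- r.snapshot(name): name is "scene" or "top" or "wrist"; returns a dict with "frame" (400x640x3 uint8, red, green, blue), "fx", "fy", "cx", "cy" (pixels), "dist_coeffs" ([k1, k2, p1, p2, k3] as OpenCV has them; the pictures are not rectified), "R" (3x3) and "t" (3): a world point X has camera coordinates R X + t. Camera axes: x right, y down, z forward; pixel columns grow to the right and rows downward; lengths in m; the calibration is good to about 2 mm. A picture is of the moment at which its call begins. There is no depth.
A pose or a line that the arm cannot do raises r.IKError and nothing moves.
- r.hand_in(): hands the job in; it is judged then, once.
The state is a dict: "clock": time; "joints": joint angles; "joint_vel": joint speeds; "joint_torque": joint torques, N m; "tcp_pos": TCP position; "orientation": TCP orientation; "contact_force": force on the tool from outside, world axes, zero at the start; "torque": the same for the moment, N m; "opening": finger opening in m; "gripper_force": force on a finger pad.
Only numpy, scipy, OpenCV 4.12 (cv2) and the standard library are available. Lean on these libraries where they do the work, as an engineer would, in place of code of your own. Each camera call takes 0.05 s, during which the arm holds its last target. There are 200 camera calls.

## Working session

There is one attempt and no reset: what is moved stays moved. The work goes in short steps, each a Python script; the robot and the scene stay as the last script left them, time stands still between calls to the robot, and variables do not carry over. Pictures are saved under pics/ and viewed, at most 10 in all, crops included, and the job is handed in when it is done.

```bash
mkdir -p pics; cat > h.py <<'E'
import numpy as np, cv2
from station import r
def snap(n,f):
    s=r.snapshot(n); cv2.imwrite('pics/%s.png'%f,s['frame'][:,:,::-1]); np.savez('pics/%s.npz'%f,**{k:v for k,v in s.items()}); return s
def ld(f): return dict(np.load('pics/%s.npz'%f))
def K(s): return np.array([[s['fx'],0,s['cx']],[0,s['fy'],s['cy']],[0,0,1]],float)
def ray(s,uv):
    p=cv2.undistortPoints(np.array([[uv]],float),K(s),np.array(s['dist_coeffs'],float))[0,0]
    R=np.array(s['R']);t=np.array(s['t']); return -R.T@t, R.T@np.array([p[0],p[1],1])
def onz(s,uv,z):
    c,d=ray(s,uv); return c+d*(z-c[2])/d[2]
def tri(*obs):
    A=np.zeros((3,3));b=np.zeros(3)
    for s,uv in obs:
        c,d=ray(s,uv);d=d/np.linalg.norm(d);P=np.eye(3)-np.outer(d,d);A+=P;b+=P@c
    x=np.linalg.solve(A,b); return x
def proj(s,X):
    R=np.array(s['R'],float);return cv2.projectPoints(np.array(X,float).reshape(-1,1,3),cv2.Rodrigues(R)[0],np.array(s['t'],float),K(s),np.array(s['dist_coeffs'],float))[0][:,0]
E
python3 - <<'E'
from h import *
for n in ['scene','top','wrist']:
    s=snap(n,n+'0'); print(n,s['fx'],-np.array(s['R']).T@np.array(s['t']),np.array(s['R'])[2])
a=[cv2.imread('pics/%s0.png'%n) for n in ['scene','top']]
cv2.imwrite('pics/a.png',cv2.resize(np.vstack(a),(800,1000))[:,:])
print({k:np.round(v,3) for k,v in r.sense().items()})
E
```

```text
scene 445.54204537373874 [1.5215507  0.22507278 0.83548443] [-0.7998088  -0.12273573 -0.58757282]
top 448.8817219357939 [0.37398365 0.04814443 1.5376873 ] [ 0.11469182 -0.00974125 -0.99335336]
wrist 345.16032496840165 [0.13052182 0.58870925 0.38349257] [ 0.22716377 -0.07762962 -0.97075757]
{'clock': np.float64(0.15), 'joints': array([ 6.80860e+01,  5.25400e+00,  7.05650e+01, -1.00000e-03,
        1.04267e+02, -3.24700e+00]), 'joint_vel': array([ 0.065, -0.029, -0.166, -0.091, -0.109, -0.063]), 'joint_torque': array([ 2.0000e-03, -4.4705e+01, -4.0690e+01,  7.0000e-02,  2.8000e-02,
       -0.0000e+00]), 'tcp_pos': array([0.192, 0.568, 0.404]), 'orientation': array([-1.79914e+02, -4.00000e-03,  1.61332e+02]), 'contact_force': array([ 0.38 , -0.046,  0.047]), 'torque': array([ 0.033, -0.023, -0.002]), 'gripper_force': np.float64(0.0), 'opening': np.float64(0.088)}
```

View pics/scene0.png

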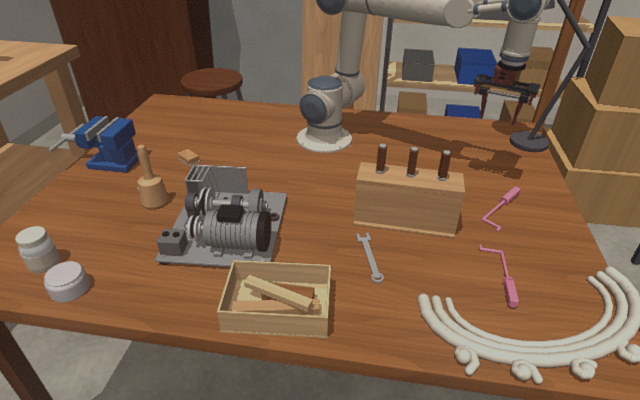

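View pics/top0.png

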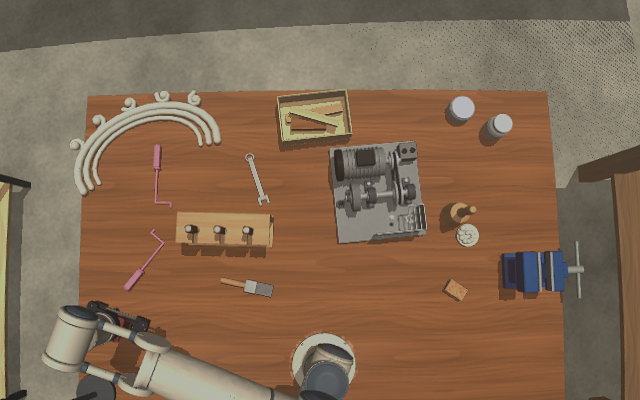

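Scene view: the rack is at (410,200) with three dark handles at (381,158), (413,160) and (445,163). The machine is at (225,225), with its guard on the far side at (215,180). Two pink hooks lie on the bench at (500,205) and (505,275), and those are the look-alikes.
Top view: the handles are at (190,229), (218,229) and (246,230). The plate spans (330,145) to (425,240), with the wire roof near (415,220).

Next I'll look at the front of the rack and above the alley with the wrist camera.

```bash
python3 - <<'E'
from h import *
t=ld('top0')
for n,uv,z in [('hA',(190,229),.24),('hB',(218,229),.24),('hC',(246,230),.24),('pTL',(330,147),.022),('pTR',(415,141),.022),('pBR',(427,234),.022),('pBL',(338,243),.022),('mallet',(462,212),.2)]:
    print(n,onz(t,uv,z).round(3))
s=r.snapshot('wrist'); S=r.sense()
from scipy.spatial.transform import Rotation as Ro
Rt=Ro.from_euler('xyz',S['orientation'],degrees=True).as_matrix()
R=np.array(s['R']);c=-R.T@np.array(s['t'])
print('cam in tool',Rt.T@(c-S['tcp_pos']),'\n',(Rt.T@R.T).round(3))
E
python3 - <<'E'
import cv2
s=cv2.imread('pics/scene0.png')[140:270,150:300]; t=cv2.imread('pics/top0.png')[130:255,320:440]
import numpy as np
a=cv2.resize(s,(400,347),interpolation=3);b=cv2.resize(t,(360,375),interpolation=3)
o=np.zeros((375,760,3),np.uint8);o[:347,:400]=a;o[:,400:]=b;cv2.imwrite('pics/c1.png',o)
E
```

```text
hA [0.449 0.387 0.24 ]
hB [0.449 0.305 0.24 ]
hC [0.445 0.223 0.24 ]
pTL [ 0.74  -0.037  0.022]
pTR [ 0.759 -0.335  0.022]
pBR [ 0.434 -0.362  0.022]
pBL [ 0.409 -0.058  0.022]
mallet [ 0.492 -0.426  0.2  ]
cam in tool [ 0.06476993 -0.00051194  0.02032593] 
 [[ 0.    -0.971 -0.24 ]
 [ 1.     0.     0.001]
 [-0.    -0.24   0.971]]
```

View pics/c1.png

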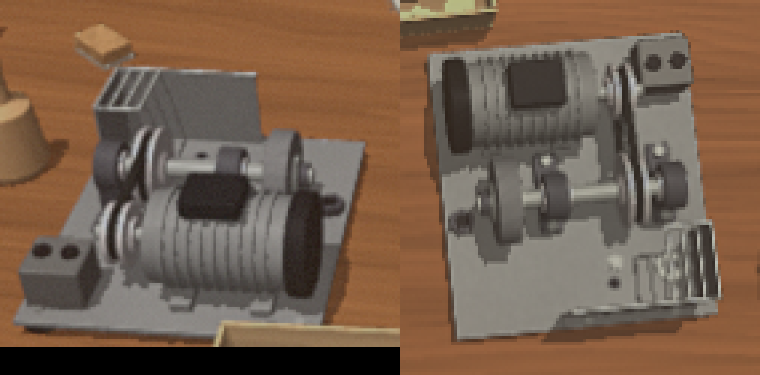

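The crop shows the alley with the wire roof at its right end, and two small round features at (613,262) and (613,283) that I need to see closer. Next is the rack front, seen obliquely, and the alley from above.

```bash
cat >> h.py <<'E'
from scipy.spatial.transform import Rotation as Ro
def eul(z,y):
    z=np.array(z,float);y=np.array(y,float);return Ro.from_matrix(np.c_[np.cross(y,z),y,z]).as_euler('xyz',degrees=True)
E
python3 - <<'E'
from h import *
best=None
for e in (35,45,55):
  for x in (.15,.2,.24):
    for y in (.25,.32,.38):
      for z in (.25,.3,.35):
        a=np.radians(e);o=eul([np.cos(a),0,-np.sin(a)],[0,1,0])
        q=r.inverse_kinematics([x,y,z],o)
        if q is not None: print(e,x,y,z,np.round(q))
E
```

```text
35 0.15 0.32 0.25 [ 82. -40. 130. -55.  83.  -5.]
35 0.15 0.32 0.3 [ 82. -42. 126. -54.  86. -10.]
35 0.15 0.32 0.35 [ 82. -42. 121. -54.  90. -14.]
35 0.15 0.38 0.25 [ 83. -27. 122. -55.  81.  -0.]
35 0.15 0.38 0.3 [ 83. -29. 118. -55.  85.  -5.]
35 0.15 0.38 0.35 [ 83. -30. 114. -54.  88.  -9.]
35 0.2 0.32 0.25 [ 73. -39. 129. -54.  76. -10.]
35 0.2 0.32 0.3 [ 73. -40. 125. -53.  79. -14.]
35 0.2 0.32 0.35 [ 73. -41. 120. -52.  82. -18.]
35 0.2 0.38 0.25 [ 76. -26. 121. -55.  75.  -4.]
35 0.2 0.38 0.3 [ 76. -28. 117. -54.  79.  -9.]
35 0.2 0.38 0.35 [ 76. -29. 113. -53.  82. -13.]
35 0.24 0.32 0.25 [ 66. -36. 128. -53.  70. -13.]
35 0.24 0.32 0.3 [ 66. -38. 124. -52.  73. -18.]
35 0.24 0.32 0.35 [ 66. -39. 119. -50.  77. -22.]
35 0.24 0.38 0.25 [ 70. -24. 120. -55.  70.  -7.]
35 0.24 0.38 0.3 [ 70. -27. 116. -53.  74. -12.]
35 0.24 0.38 0.35 [ 70. -28. 112. -52.  77. -17.]
45 0.15 0.32 0.25 [ 78. -41. 128. -44.  84. -10.]
45 0.15 0.32 0.3 [ 78. -41. 123. -44.  88. -14.]
45 0.15 0.32 0.35 [ 78. -41. 118. -44.  91. -17.]
45 0.15 0.38 0.25 [ 80. -28. 120. -45.  81.  -5.]
45 0.15 0.38 
[... 1012 characters left out ...]
 79. -22.]
55 0.2 0.32 0.3 [ 66. -39. 120. -32.  84. -25.]
55 0.2 0.32 0.35 [ 66. -38. 115. -32.  88. -27.]
55 0.2 0.38 0.25 [ 70. -26. 117. -33.  78. -16.]
55 0.2 0.38 0.3 [ 70. -28. 113. -33.  83. -19.]
55 0.2 0.38 0.35 [ 70. -28. 108. -33.  87. -22.]
55 0.24 0.25 0.25 [ 53. -49. 131. -28.  77. -36.]
55 0.24 0.25 0.3 [ 53. -49. 125. -28.  82. -38.]
55 0.24 0.25 0.35 [ 53. -48. 120. -27.  86. -40.]
55 0.24 0.32 0.25 [ 60. -35. 123. -31.  75. -26.]
55 0.24 0.32 0.3 [ 60. -36. 118. -30.  80. -29.]
55 0.24 0.32 0.35 [ 60. -36. 113. -30.  84. -32.]
55 0.24 0.38 0.25 [ 64. -24. 115. -32.  74. -21.]
55 0.24 0.38 0.3 [ 64. -25. 111. -32.  79. -24.]
55 0.24 0.38 0.35 [ 64. -26. 106. -31.  84. -26.]
```

```bash
python3 - <<'E'
from h import *
a=np.radians(35);o=eul([np.cos(a),0,-np.sin(a)],[0,1,0])
r.reach([.2,.32,.30],o); snap('wrist','rk1')
r.reach([.2,.38,.35],o); snap('wrist','rk2')
d=[180,0,180]
r.reach([.38,.10,.47],d); 
r.reach([.43,-.23,.46],d); snap('wrist','m1')
r.servo_line([.46,-.27,.46],speed=.25); snap('wrist','m2')
print(r.sense()['clock'])
E
```

```text
4.8
```

View pics/rk1.png

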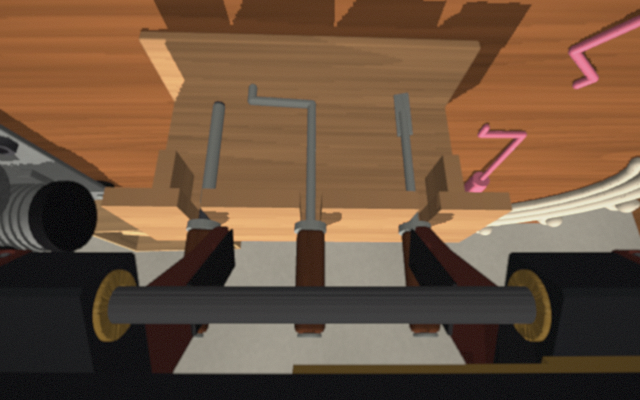

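View pics/m1.png

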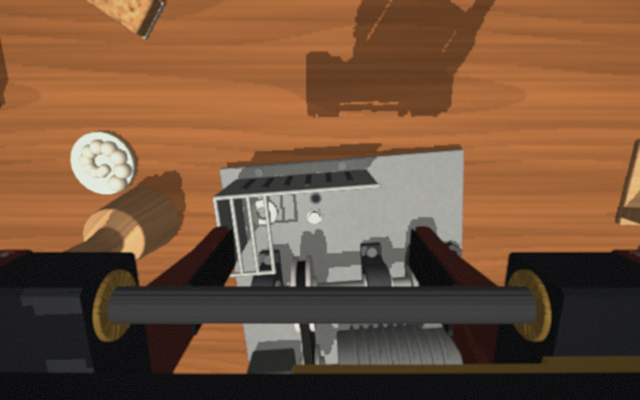

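rk1 shows three hanging tools. The left one (215,145) is a straight round bar, so the file. The middle one (313,160) has a foot to (250,100) and a turned-down point at (252,88), so it is the hook: dark wood handle, foot towards -y. The right one (404,140) is a flat gouge. The pink hooks at (500,150) and (600,60) are look-alikes.
m1 shows the washer at about (265,210) under the wires, the bolt (light hexagon) at about (315,216), and a dark spot at (315,198). I'll enlarge these.

```bash
python3 - <<'E'
from h import *
m1=ld('m1');m2=ld('m2');k2=ld('rk2')
P=onz(m1,(290,210),.025);print(P,proj(m2,P)); print(proj(k2,[[.449,.305,.2],[.449,.25,.02]]))
c=proj(m2,P)[0].astype(int)
I=lambda f:cv2.imread('pics/%s.png'%f)
def crop(f,u,v,w,h,k): 
    return cv2.resize(I(f)[v:v+h,u:u+w],(w*k,h*k),interpolation=cv2.INTER_CUBIC)
cv2.imwrite('pics/c2.png',crop('m1',205,140,190,140,4))
print('m2 crop origin',c-[95,70]); cv2.imwrite('pics/c3.png',crop('m2',c[0]-95,max(c[1]-70,0),190,140,4))
E
```

```text
[ 0.48308261 -0.26813977  0.025     ] [[322.34904617 186.76753057]]
[[228.98496446 219.92154056]
 [191.68748352  49.53736125]]
m2 crop origin [227 116]
```

View pics/c2.png

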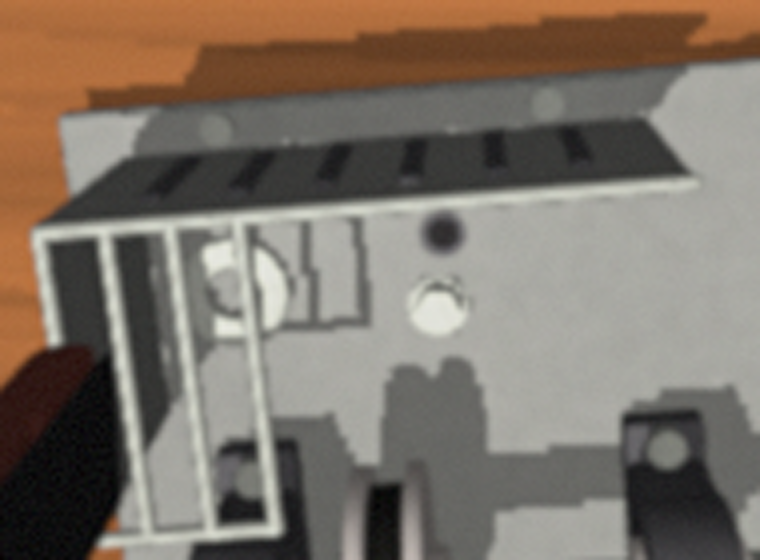

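View pics/c3.png

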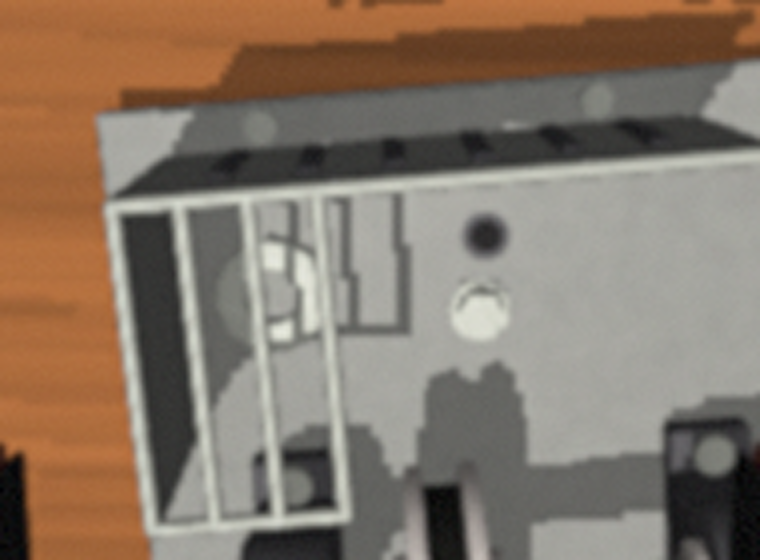

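```bash
cat > fit.py <<'E'
from h import *
from scipy.optimize import least_squares
m1=ld('m1');m2=ld('m2');t=ld('top0')
f1=lambda u,v:(205+u/4-.4,140+v/4-.4); f2=lambda u,v:(227+u/4-.4,116+v/4-.4)
obs=[(m1,f1(62,115),(-100,-150,22),1),(m2,f2(98,113),(-100,-150,22),1),
(m1,f1(42,235),(-83,-130,117),1),(m2,f2(112,208),(-83,-130,117),1),(m1,f1(695,187),(-83,30,117),1),
(m1,f1(280,530),(0,-83,117),.5),(m2,f2(152,526),(0,-130,117),.5),(m2,f2(347,517),(0,-83,117),.5),
(t,(330,147),(230,150,22),.7),(t,(415,141),(230,-150,22),.7),(t,(427,234),(-100,-150,22),.7),(t,(338,243),(-100,150,22),.7)]
def mw(p,X):
    X=np.array(X,float)/1e3;c,s=np.cos(p[2]),np.sin(p[2]);return np.stack([p[0]+c*X[...,0]-s*X[...,1],p[1]+s*X[...,0]+c*X[...,1],p[3]+X[...,2]],-1)
def res(p): return np.concatenate([w*(proj(s,mw(p,X))[0]-uv) for s,uv,X,w in obs]+[[(p[3])/.0015]])
S=least_squares(res,[.52,-.2,.08,0],x_scale=[.01,.01,.02,.003],loss='soft_l1'); p=S.x
if __name__=='__main__':
    print('pose',p.round(4),np.degrees(p[2])); print(res(p)[:-1].reshape(-1,2).round(1).tolist())
    def inm(w): c,s=np.cos(p[2]),np.sin(p[2]);d=(w-np.array([p[0],p[1],p[3]]))*1e3;return np.array([c*d[0]+s*d[1],-s*d[0]+c*d[1],d[2]])
    b=tri((m1,f1(438,306)),(m2,f2(480,310)));print('bolt',b,inm(b),inm(onz(m2,f2(480,310),p[3]+.029)))
    # washer: circle edge search
    G=[]
    for s in (m1,m2):
        g=cv2.GaussianBlur(cv2.cvtColor(s['frame'],cv2.COLOR_RGB2GRAY).astype(np.float32),(0,0),.6);G.append((s,cv2.Sobel(g,5,1,0),cv2.Sobel(g,5,0,1)))
    a=np.linspace(0,2*np.pi,72,endpoint=False);out=[]
    for x in np.arange(-70,-15,1.):
        for y in np.arange(-115,-80,1.):
            sc=0
            for s,gx,gy in G:
                for R in (18,8):
                    q=proj(s,mw(p,np.c_[x+R*np.cos(a),y+R*np.sin(a),0*a+27])).astype(np.float32); c=q.mean(0);n=(q-c)/np.linalg.norm(q-c,axis=1,keepdims=True)
                    vx=cv2.remap(gx,q[:,:1],q[:,1:],1)[:,0];vy=cv2.remap(gy,q[:,:1],q[:,1:],1)[:,0]
                    d=(vx*n[:,0]+vy*n[:,1])*(-1 if R==18 else 1); sc+=np.clip(d,-60,60).mean()
            out.append((sc,x,y))
    out.sort();print(out[-4:])
    w=out[-1];I=[]
    for s,o in ((m1,(205,140)),(m2,(227,116))):
        im=cv2.resize(s['frame'][o[1]:o[1]+140,o[0]:o[0]+190,::-1],None,fx=4,fy=4,interpolation=cv2.INTER_CUBIC)
        def dr(X,col,cl=True): cv2.polylines(im,[np.int32((proj(s,mw(p,X))-o+.4)*4)],cl,col,1)
        for R in (18,8): dr(np.c_[w[1]+R*np.cos(a),w[2]+R*np.sin(a),0*a+27],(0,0,255))
        bb=inm(b)
        for bx in (-53,-30): dr(np.c_[bx+7.5*np.cos(a),bb[1]+7.5*np.sin(a),0*a+29],(0,255,0))
        dr(np.array([(-83,30,22),(-83,-130,22),(0,-130,22)]),(255,0,0),False);dr(np.array([(-83,30,117),(-83,-130,117),(0,-130,117)]),(0,255,255),False)
        I.append(im[:, :480] if s is m1 else im[:, 80:560])
    cv2.imwrite('pics/c4.png',cv2.resize(np.hstack(I),(800,467)))
E
python3 fit.py
```

```text
pose [ 0.5191 -0.197   0.0752 -0.0025] 4.309247920780462
[[-0.5, -0.8], [0.1, -0.7], [-0.4, -0.0], [0.1, 0.4], [1.0, 0.1], [-1.3, 0.6], [-0.0, 1.2], [-1.1, 0.7], [-1.4, 0.7], [-1.2, -0.0], [-1.8, 0.8], [-0.6, 0.2]]
bolt [ 0.49135589 -0.23811671  0.02367753] [-30.71522707 -38.96774773  26.22139329] [-31.39940963 -39.15207158  29.        ]
[(np.float32(89.41529), np.float64(-40.0), np.float64(-103.0)), (np.float32(91.330246), np.float64(-39.0), np.float64(-102.0)), (np.float32(91.34402), np.float64(-47.0), np.float64(-82.0)), (np.float32(91.46564), np.float64(-38.0), np.float64(-99.0))]
```

View pics/c4.png

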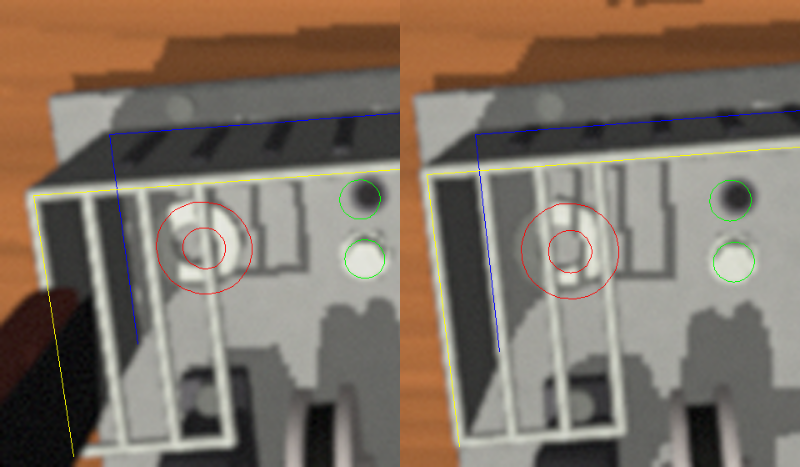

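The overlay settles the bolt. The green circle at 53 mm from the guard lies on the light hexagon, and the dark spot at 30 mm is a decoy. So the wider side is between the bolt and the guard, with the washer centre at about x -60. My automatic washer circle is pulled off by the wires, because the true hole centre reads about (231,290) in c2 and (275,293) in c3. I'll add views and mask the wires.

```bash
cat > washer.py <<'E'
from fit import *
def inm(w): c,s=np.cos(p[2]),np.sin(p[2]);d=(w-np.array([p[0],p[1],p[3]]))*1e3;return np.array([c*d[0]+s*d[1],-s*d[0]+c*d[1],d[2]])
def fitw(views,x0,y0,rng=8,z=27,mask=True):
    a=np.linspace(0,2*np.pi,90,endpoint=False);G=[]
    for s in views:
        g=cv2.GaussianBlur(cv2.cvtColor(s['frame'],cv2.COLOR_RGB2GRAY).astype(np.float32),(0,0),.6)
        M=np.ones(g.shape,np.float32)
        if mask:
            for dy in (0,15,31,47):
                q=proj(s,mw(p,np.array([(x,-130+dy,116) for x in np.linspace(-83,0,12)])));cv2.polylines(M,[np.int32(q.round())],False,0.,9)
        G.append((s,cv2.Sobel(g,5,1,0),cv2.Sobel(g,5,0,1),M))
    def score(x,y):
        S=[]
        for s,gx,gy,M in G:
            for R in (18,8):
                q=proj(s,mw(p,np.c_[x+R*np.cos(a),y+R*np.sin(a),0*a+z])).astype(np.float32);n=q-q.mean(0);n/=np.linalg.norm(n,axis=1,keepdims=True)
                f=lambda A:cv2.remap(A,q[:,:1],q[:,1:],1)[:,0]
                S.append((np.clip((f(gx)*n[:,0]+f(gy)*n[:,1])*(-1 if R==18 else 1),-40,40)*f(M)).sum()/(f(M).sum()+20))
        return sum(S)
    o=sorted((score(x,y),x,y) for x in np.arange(x0-rng,x0+rng+.1,.5) for y in np.arange(y0-rng,y0+rng+.1,.5))
    return o[::-1]
E
python3 - <<'E'
from washer import *
print('manual',inm(onz(m1,f1(231,290),p[3]+.027)),inm(onz(m2,f2(275,293),p[3]+.027)))
vs=[]
for i,P in enumerate([(.45,-.30,.42),(.45,-.25,.40),(.45,-.22,.40),(.42,-.19,.40),(.49,-.23,.40)]):
    r.reach(P,[180,0,180]); vs.append(snap('wrist','w%d'%i))
vs=[m1,m2]+[ld('w%d'%i) for i in range(5)]
for k in vs: print(fitw([k],-42,-105)[0])
print(fitw(vs,-42,-105)[:4], r.sense()['clock'])
I=[]
b=fitw(vs,-42,-105)[0];a=np.linspace(0,6.29,60)
for s in vs[2:6]:
    c=proj(s,mw(p,[b[1],b[2],27]))[0].astype(int);im=cv2.resize(s['frame'][c[1]-30:c[1]+30,c[0]-40:c[0]+40,::-1],None,fx=5,fy=5,interpolation=2)
    for R in (18,8):
        q=np.int32((proj(s,mw(p,np.c_[b[1]+R*np.cos(a),b[2]+R*np.sin(a),0*a+27]))-c+[40,30]+.4)*5)
        cv2.polylines(im,[q[::1]],True,(0,0,255),1)
    I.append(im)
cv2.imwrite('pics/c5.png',np.vstack([np.hstack(I[:2]),np.hstack(I[2:])]))
E
```

```text
manual [ -40.89821639 -103.14666176   27.        ] [ -40.96034225 -101.59403968   27.        ]
(np.float32(40.79836), np.float64(-40.0), np.float64(-103.5))
(np.float32(35.482178), np.float64(-39.5), np.float64(-101.0))
(np.float32(38.046318), np.float64(-39.0), np.float64(-104.0))
(np.float32(43.012535), np.float64(-39.0), np.float64(-103.5))
(np.float32(28.944563), np.float64(-39.0), np.float64(-102.0))
(np.float32(33.143753), np.float64(-43.5), np.float64(-97.0))
(np.float32(48.028168), np.float64(-40.0), np.float64(-102.5))
[(np.float32(213.0176), np.float64(-40.0), np.float64(-102.5)), (np.float32(212.35179), np.float64(-39.5), np.float64(-102.5)), (np.float32(206.166), np.float64(-39.0), np.float64(-102.5)), (np.float32(203.83263), np.float64(-40.0), np.float64(-103.0))] 6.6583
```

View pics/c5.png

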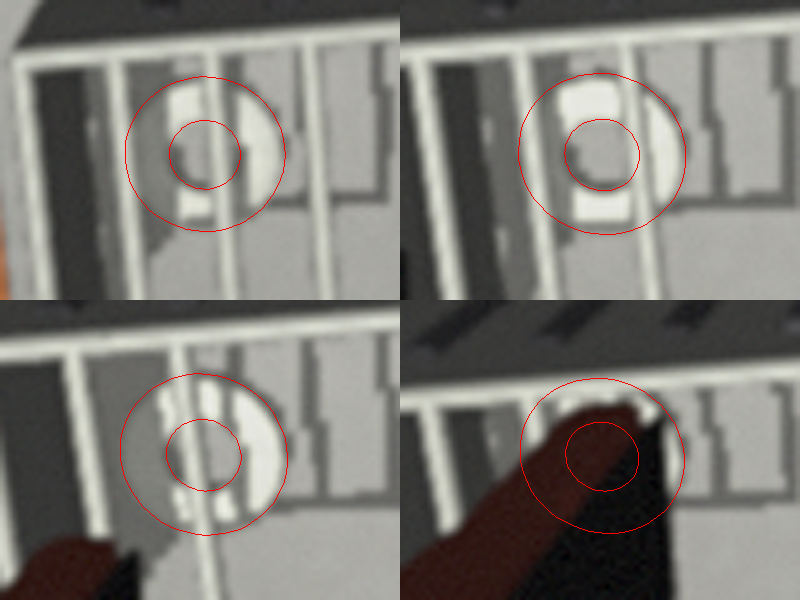

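The circle fits the washer's rings in all the views, so its centre is at machine (-40.5, -102.5). Next I'll measure the hook handle from the two rack views, using colour segmentation, plus the top and scene views.

```bash
python3 - <<'E'
from h import *
k1=ld('rk1');k2=ld('rk2');t=ld('top0');sc=ld('scene0')
print('tops', tri((t,(218,229)),(sc,(413,149)),(k1,(310,333))))
def seg(s,uv,n):
    f=s['frame'].astype(int);u,v=map(int,uv)
    m=(f[:,:,0]-f[:,:,2]>12)&(f.sum(2)<260)
    for row in range(v-16,v+40,6):
        c=np.flatnonzero(m[row,max(0,u-60):u+60])+max(0,u-60)
        if len(c): 
            g=np.split(c,np.flatnonzero(np.diff(c)>2)+1);print(n,row,[(int(x[0]),int(x[-1])) for x in g if len(x)>5])
X=[.449,.305,.2]
seg(k1,proj(k1,X)[0],'k1');seg(k2,proj(k2,X)[0],'k2')
print(proj(k1,X),proj(k2,X),-k1['R'].T@k1['t'],-k2['R'].T@k2['t'])
print(t['frame'][222:238,206:232].sum(2)//3)
E
```

```text
tops [0.44877675 0.30939987 0.23663478]
k1 265 [(296, 324)]
k1 271 [(296, 324)]
k1 277 [(296, 324)]
k1 283 [(296, 324)]
k2 203 [(187, 215), (222, 251)]
k2 209 [(195, 215), (222, 250)]
k2 215 [(203, 214), (222, 250)]
k2 221 [(221, 249)]
k2 227 [(216, 249)]
k2 233 [(209, 226), (233, 248)]
k2 239 [(203, 221), (233, 248)]
k2 245 [(197, 217), (234, 247)]
k2 251 [(191, 212), (234, 247)]
k2 257 [(183, 207), (234, 247)]
[[301.92869326 281.64428802]] [[228.98496446 219.92154056]] [0.17925538 0.31986608 0.23591746] [0.17933258 0.38054063 0.28557768]
[[140 140 140 140 141 141 141 141 141 141 141 141 141 142 142 141 142 142
  142 142 142 142 142 141 142 142]
 [138 138 138 138 138 138 139 139 140 139 140 140 140 140 140 140 141 140
  141 141 141 141 141 141 142 142]
 [140 140 139 140 139 139 139 139 141 141 142 142 142 142 142 141 140 140
  140 140 140 140 140 141 141 141]
 [141 141 140 140 141 140 141 142 130 110 107 107 107 115 125 139 143 142
  141 140 140 140 141 139 140 141]
 [141 141 140 141 140 140 141 135 100  98 130 135 110  83  82 100 109 128
  144 144 140 140 140 139 140 139]
 [143 143
[... 490 characters left out ...]
43  42  44
   39 120 119 138 147 147 145 146]
 [145 146 146 146 145 147 148 126  82  84 112 116  88  62  49  42  43  43
   36 114 136 142 145 145 145 146]
 [145 145 145 145 146 147 147 142 132 108  78  71  61  53  51  49  44  40
   39 107 142 146 146 145 145 145]
 [145 144 145 144 145 145 145 147 137 113  98  96  93  77  77  82  86  79
   79 124 144 145 144 144 145 146]
 [142 142 142 142 143 143 143 144 121  94  97  98  99  83  84  97 104 100
  109 138 146 145 145 145 144 144]
 [142 142 143 142 142 142 143 144 120  92  95  94  96  77  79  99 102 101
  117 141 146 145 144 145 144 142]
 [141 141 141 142 142 141 142 144 122  94  98  98  99  79  80  98 103  99
  115 138 145 143 143 143 142 142]]
```

```bash
python3 - <<'E'
from h import *
from scipy.optimize import least_squares
k1=ld('rk1');k2=ld('rk2');t=ld('top0')
def f(q):
    x,y,za,zb=q
    return np.r_[proj(k1,[x,y,za])[0]-(310.5,274),proj(k2,[x,y,zb])[0]-(235.5,218),proj(t,[x,y,.238])[0]-(216.8,228.3)]
s=least_squares(f,[.449,.305,.2,.2],x_scale=.01);print(s.x,s.fun.round(2))
# rack yaw: caps in top view
fr=t['frame'].astype(int).sum(2)/3
for u,v in((190,229),(217,228),(246,230)): print(fr[v-6:v+6,u-9:u+9].astype(int).tolist() if u!=217 else '')
# hook direction from rod & foot in rk1: foot end and rod bottom at z~.037
z=.2-.179+.018
A=onz(k1,(312,102),z);B=onz(k1,(252,99),z);print(A,B,np.degrees(np.arctan2(*(B-A)[:2])))
for d in([180,0,180],[180,0,178],[180,0,184]):
  for P in([.449,.307,.45],[.449,.307,.36],[.37,.307,.37],[.46,-.24,.36],[.44,-.12,.36]):
    q=r.inverse_kinematics(P,d);print(d,P,None if q is None else np.round(q))
E
```

```text
[0.44918317 0.31078862 0.19418205 0.19835717] [-0.95 -0.01  0.78  0.07 -0.81  0.58]
[[140, 139, 138, 139, 139, 139, 140, 140, 141, 141, 141, 141, 140, 139, 138, 137, 137, 137], [141, 142, 141, 142, 143, 144, 122, 107, 117, 109, 103, 115, 132, 145, 144, 144, 142, 140], [140, 140, 141, 142, 117, 95, 107, 121, 98, 68, 54, 66, 86, 103, 108, 123, 145, 143], [142, 142, 143, 129, 85, 138, 148, 158, 151, 127, 54, 37, 40, 41, 51, 74, 115, 134], [144, 144, 146, 102, 117, 166, 167, 167, 172, 164, 56, 40, 44, 43, 41, 42, 73, 126], [144, 144, 145, 131, 135, 165, 165, 166, 170, 174, 58, 41, 44, 45, 43, 40, 69, 127], [145, 144, 146, 148, 123, 165, 166, 165, 167, 160, 56, 48, 44, 44, 45, 42, 64, 110], [145, 146, 147, 149, 105, 142, 165, 168, 157, 110, 60, 54, 42, 43, 45, 42, 59, 97], [144, 145, 146, 149, 94, 85, 112, 111, 99, 60, 49, 46, 41, 42, 41, 40, 45, 79], [145, 145, 146, 147, 137, 84, 61, 42, 38, 39, 40, 40, 40, 41, 40, 49, 66, 102], [144, 144, 145, 145, 148, 136, 134, 90, 90, 73, 74, 49, 55, 69, 95, 73, 88, 140], [143, 142, 143, 143, 144, 147, 118, 99, 101, 95, 96, 78, 66, 95, 104, 93, 104, 
[... 1478 characters left out ...]
 101. -110.]
[180, 0, 178] [0.449, 0.307, 0.45] [ 31.  -3.  74.   0. 109. -57.]
[180, 0, 178] [0.449, 0.307, 0.36] [ 31.  -4.  84.   0. 100. -57.]
[180, 0, 178] [0.37, 0.307, 0.37] [ 36. -14.  92.   0. 102. -52.]
[180, 0, 178] [0.46, -0.24, 0.36] [ -31.   -8.   88.    0.  100. -119.]
[180, 0, 178] [0.44, -0.12, 0.36] [ -20.  -17.   96.    0.  101. -108.]
[180, 0, 184] [0.449, 0.307, 0.45] [ 31.  -3.  74.   0. 109. -63.]
[180, 0, 184] [0.449, 0.307, 0.36] [ 31.  -4.  84.   0. 100. -63.]
[180, 0, 184] [0.37, 0.307, 0.37] [ 36. -14.  92.   0. 102. -58.]
[180, 0, 184] [0.46, -0.24, 0.36] [ -31.   -8.   88.    0.  100. -125.]
[180, 0, 184] [0.44, -0.12, 0.36] [ -20.  -17.   96.    0.  101. -114.]
```

```bash
python3 - <<'E'
from h import *
k1=ld('rk1');t=ld('top0')
c=[onz(t,uv,.238) for uv in((187.8,228.2),(216.8,228.3),(245.5,229.7))];print(np.round(c,4),np.degrees(np.arctan2(*((c[0]-c[2])[:2]*[-1,1]))))
c=[onz(k1,uv,.158) for uv in((202,224),(310,226),(414,226))];print(np.round(c,4))
# shelf front edge: row profile in k1 for columns
f=k1['frame'].astype(int)
for u in (130,260,360,470): print(u,[(v,f[v,u].tolist()) for v in range(180,252,3)][0:24:2])
# fine: strongest vertical gradients
g=cv2.Sobel(cv2.GaussianBlur(cv2.cvtColor(k1['frame'],7).astype(np.float32),(0,0),1),5,0,1)
for u in (115,140,260,280,340,360,470,490): 
    col=g[170:260,u];i=np.argsort(-abs(col))[:6];print(u,sorted((int(170+k),int(col[k])) for k in i))
E
```

```text
[[0.452  0.3938 0.238 ]
 [0.4509 0.3084 0.238 ]
 [0.4459 0.2247 0.238 ]] -2.075538992562077
[[0.4348 0.2278 0.158 ]
 [0.441  0.3111 0.158 ]
 [0.4419 0.3934 0.158 ]]
130 [(180, [155, 96, 56]), (186, [155, 98, 58]), (192, [129, 95, 65]), (198, [129, 95, 63]), (204, [130, 95, 65]), (210, [219, 161, 108]), (216, [221, 166, 111]), (222, [234, 179, 121]), (228, [140, 112, 77]), (234, [220, 180, 124]), (240, [100, 79, 55]), (246, [111, 87, 62])]
260 [(180, [127, 94, 63]), (186, [133, 100, 68]), (192, [133, 100, 68]), (198, [134, 100, 69]), (204, [134, 100, 69]), (210, [220, 163, 111]), (216, [224, 168, 114]), (222, [232, 179, 121]), (228, [223, 168, 113]), (234, [221, 164, 111]), (240, [222, 170, 123]), (246, [158, 151, 139])]
360 [(180, [127, 94, 65]), (186, [135, 100, 68]), (192, [132, 99, 68]), (198, [132, 99, 66]), (204, [134, 99, 68]), (210, [222, 165, 111]), (216, [222, 168, 112]), (222, [231, 179, 120]), (228, [228, 174, 117]), (234, [227, 173, 115]), (240, [229, 176, 121]), (246, [157, 151, 139])]
470 [(180, [109, 58, 70]), (186, [123, 64, 78]), (192, [159, 105, 90]), (198, [132, 97, 66]), (204, [131, 98, 66]), (210, [207, 154, 103]), (216, [221, 165, 111]), (222, [230, 178, 121]), (228, [229, 174, 117]), (234, [218, 165, 115]), (240, [158, 154, 141]), (246, [159, 154, 142])]
115 [(206, 155), (232, -170), (242, 181), (251, -243), (252, -301), (253, -231)]
140 [(205, 133), (206, 157), (207, 114), (234, -119), (235, -201), (236, -184)]
260 [(206, 121), (207, 164), (208, 131), (209, 60), (240, -83), (241, -79)]
280 [(206, 107), (207, 165), (208, 145), (209, 71), (240, -72), (241, -81)]
340 [(207, 139), (208, 164), (212, -130), (219, 122), (220, 146), (221, 121)]
360 [(207, 122), (208, 164), (209, 130), (210, 59), (241, -67), (242, -70)]
470 [(175, -79), (188, 95), (189, 84), (208, 111), (209, 170), (210, 148)]
490 [(208, 88), (209, 149), (210, 150), (211, 91), (225, -131), (226, -162)]
```

```bash
python3 - <<'E'
from h import *
k1=ld('rk1')
a,b=onz(k1,(115,205.9),.141),onz(k1,(490,209.4),.141);print(a,b,np.degrees(np.arctan2(-(b-a)[0],(b-a)[1])))
a,b=onz(k1,(140,206),.141),onz(k1,(360,208),.141);print(a,b,np.degrees(np.arctan2(-(b-a)[0],(b-a)[1])))
E
```

```text
[0.44010566 0.15373017 0.141     ] [0.45135542 0.4611843  0.141     ] -2.0955205808874267
[0.44050365 0.17378393 0.141     ] [0.44684241 0.35186153 0.141     ] -2.038612841462533
```

```bash
python3 - <<'E'
from h import *
a=np.radians(-2.05);ex=np.array([np.cos(a),np.sin(a),0])
o=[180,0,180-2.05];H=np.array([.4495,.310,.362])
r.reach(H-[0,0,0]+[0,0,.10],o)
r.servo_line(H,speed=.12)
s0=r.sense();print('pre',s0['tcp_pos'],np.round(s0['contact_force'],2))
snap('wrist','g0')
r.grab(45);r.wait(.2)
s=r.sense();print('grip',s['opening'],s['gripper_force'],np.round(s['contact_force'],2),s['clock'])
if abs(s['opening']-.022)<.003:
    r.servo_line(H+[0,0,.012],speed=.04);r.wait(.2);print('lift',np.round(r.sense()['contact_force'],2),np.round(r.sense()['torque'],2))
    snap('wrist','g1')
E
```

```text
pre [0.44962699 0.30999965 0.36311982] [-0.09  0.86  0.87]
grip 0.02178695503038455 44.9970817565918 [ 1.16  0.59 -0.46] 10.8833
lift [-0.52  0.23 -1.36] [ 0.05  0.06 -0.02]
```

```bash
cat > pos.py <<'E'
from washer import *
# TCP for nib at machine (x,y,z mm above plate) with hook aligned to machine; hook offsets
psi=180+np.degrees(p[2])
def tcp(x,y,z,nx=0.,ny=-55.,nz=-179-163.): return mw(p,np.array([x-nx,y-ny,22+z-nz]))
O=[180,0,psi]
E
python3 - <<'E'
from pos import *
a=np.radians(-2.05);ex=np.array([np.cos(a),np.sin(a),0]);H=np.array([.4495,.310,.374])
r.servo_line(H-.045*ex,speed=.08); print(np.round(r.sense()['contact_force'],2))
r.servo_line(H-.095*ex,speed=.12); s=r.sense();print(np.round(s['contact_force'],2),s['opening'])
P=H-.095*ex;r.servo_line([P[0],P[1],.50],speed=.2)
T=tcp(-55,-58,125);print(T,psi)
r.servo_line([.42,.05,.50],O,speed=.25)
r.servo_line(T,speed=.2);r.wait(.3);s=r.sense();print(s['tcp_pos'],np.round(s['contact_force'],2),np.round(s['torque'],3),s['clock'])
snap('wrist','n0')
# predicted nib in image
k=ld('n0');print(proj(k,mw(p,[-55,-58,147])), proj(k,mw(p,[-40.5,-102.5,27])))
E
```

```text
[ 0.41 -0.09 -1.  ]
[ 0.63  0.76 -1.3 ] 0.02182614134652068
[ 0.46443716 -0.20407539  0.48645613] 184.30924792078045
[ 0.46440236 -0.2036171   0.48664887] [ 0.68 -0.3  -1.73] [0.042 0.004 0.031] 16.625
[[263.56398909 183.30339587]] [[244.71302546 175.94813551]]
```

```bash
python3 - <<'E'
from pos import *
r.servo_line(tcp(-55,-58,40),speed=.15)
r.servo_line(tcp(-55,-58,15),speed=.06);r.wait(.3);s=r.sense();print(s['tcp_pos']-tcp(-55,-58,15),np.round(s['contact_force'],2),s['clock'])
k=snap('wrist','n1');P=[proj(k,mw(p,X))[0] for X in([-55,-58,37],[-40.5,-102.5,27])];print(P)
c=((P[0]+P[1])/2).astype(int);o=c-[60,45];print('origin',o)
im=cv2.resize(k['frame'][o[1]:o[1]+90,o[0]:o[0]+120,::-1],None,fx=6,fy=6,interpolation=2)
for q in P: 
    q=np.int32((q-o+.4)*6);cv2.circle(im,tuple(map(int,q)),3,(0,0,255),1)
cv2.imwrite('pics/c6.png',im)
E
```

```text
[ 2.54271558e-05 -1.48427951e-05  3.43998774e-04] [-0.04 -0.67 -1.42] 18.2583
[array([264.13471169, 183.22660536]), array([221.41543207, 195.6033191 ])]
origin [182 144]
```

View pics/c6.png

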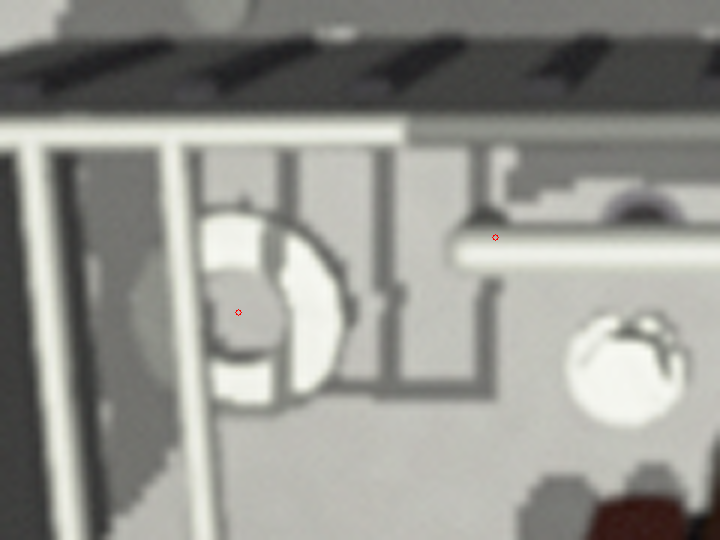

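c6 shows the washer ring centred at (240,309) with the hole at (241,311), against a prediction of (238,312), so that agrees. The foot lies at rows 225–270 with its end at x 455. The dark nib peeps out at x 468–508 with its upper edge at 205. The bolt is at (627,370). I'll compare the hook's predicted outline with these pixels.

```bash
python3 - <<'E'
from pos import *
k=ld('n1');o=np.array([182,144]);f=lambda X:((proj(k,mw(p,np.array(X,float)))-o+.4)*6).round(0).tolist()
print('foot end',f([-55,-62,55]),'foot edges',f([[-59,-40,55],[-51,-40,55],[-55,-40,59]]))
a=np.linspace(0,6.28,60)
n=np.array(f(np.c_[-55+4*np.cos(a),-58+4*np.sin(a),0*a+41]));print('nib x',n[:,0].min(),n[:,0].max(),'ytop',n[:,1].min())
d=np.array(f([[-55,-58,41],[-54,-58,41],[-55,-57,41]]));print('px/mm',d[1]-d[0],d[2]-d[0])
g=cv2.cvtColor(k['frame'],7); print(g[174:194,255:272])
print('bolt',f([-30.7,-39,29]),'dx test',f([[-55,-40,55],[-54,-40,55]]))
E
```

```text
foot end [[449.0, 261.0]] foot edges [[595.0, 235.0], [597.0, 287.0], [593.0, 267.0]]
nib x 466.0 517.0 ytop 218.0
px/mm [0. 6.] [6. 0.]
[[194 193 195 195 181 142 118 121 149 184 185 146 124 120 121 122 121]
 [193 193 193 194 179 143 121 123 149 187 186 147 120 119 120 122 127]
 [194 192 196 196 180 144 119 122 149 187 184 147 121 122 121 124 142]
 [192 192 195 195 182 143 116 117 140 174 180 157 146 147 146 147 162]
 [194 194 195 196 179 139 103  95 110 140 160 173 181 184 184 184 187]
 [195 195 197 192 169 124  87  77  81  96 120 155 187 198 198 197 199]
 [195 196 192 176 141  99  80  78  80  80  92 127 168 182 181 182 181]
 [197 192 179 153 123 105 104 104 105 104 104 117 135 143 141 141 143]
 [193 181 165 149 146 143 143 142 144 145 142 142 145 143 144 143 143]
 [189 173 164 167 174 178 177 178 178 177 177 176 175 175 175 175 174]
 [187 172 175 189 200 207 206 207 207 207 206 206 207 206 207 207 207]
 [187 176 186 208 224 228 231 230 230 230 230 230 232 230 231 230 229]
 [188 178 188 215 230 236 238 238 238 238 238 237 237 237 237 237 238]
 [189 177 186 207 223 229 228 229 229 228 228 228 229 228 228 228 227]
 [190 182 185 194 203 207 211 211 211 211 213 211 212 210 211 211 211]
 [193 190 189 186 188 190 191 189 186 185 189 197 199 195 198 197 198]
 [194 192 192 189 188 191 183 161 147 148 161 186 194 194 195 192 194]
 [194 196 194 194 196 194 179 143 122 122 146 180 194 194 195 193 192]
 [192 194 192 194 195 192 170 136 117 124 152 185 195 193 194 195 193]
 [194 193 193 195 195 184 155 127 118 140 172 192 194 194 194 193 195]]
bolt [[624.0, 373.0]] dx test [[596.0, 261.0], [596.0, 268.0]]
```

```bash
cat >> pos.py <<'E'
NX=-2.1
def nib(x,y,z,speed=.05): r.servo_line(tcp(x,y,z,nx=NX),speed=speed)
def F(n=8):
    a=[]
    for i in range(n): a.append(r.sense()['contact_force']);r.wait(.02)
    a=np.mean(a,0);c,s=np.cos(p[2]),np.sin(p[2]);return np.array([c*a[0]+s*a[1],-s*a[0]+c*a[1],a[2]])
E
python3 - <<'E'
from pos import *
W=(-40.8,-102.)
nib(-40.8,-58,13,.06);nib(W[0],W[1],13,.06);r.wait(.3)
f0=F(16);print('base',f0.round(2));np.save('f0.npy',f0)
z=13.
while z>-4:
    z-=1. if z>1.5 else .4
    nib(*W,z,.03);r.wait(.05);d=F()-f0
    if z<8: print(round(z,1),d.round(2))
    if d[2]>.8 or np.linalg.norm(d[:2])>2.5: break
print(r.sense()['tcp_pos']-tcp(*W,z,nx=NX),r.sense()['clock']);snap('wrist','n2')
E
```

```text
base [-0.2   0.01 -1.47]
7.0 [-0.1   0.06 -0.1 ]
6.0 [ 0.34 -0.03  0.28]
5.0 [ 0.2  -0.09 -0.09]
4.0 [ 0.37  0.1  -0.52]
3.0 [ 0.4  -0.02  0.24]
2.0 [ 0.16  0.07 -0.19]
1.0 [ 0.39 -0.01  1.86]
[ 1.91218260e-05 -7.41614740e-06  2.58347629e-04] 25.3833
```

Contact came at nib height 1.0 (the washer's top would be at about 6), so the point is through the hole and on the plate. I'll ease up slightly and draw in force-checked steps: first over to the guard side, then past the bolt.

```bash
cat > drag.py <<'E'
from pos import *
f0=np.load('f0.npy')
def drag(pts,z,step=6.,lim=3.):
    cur=np.array(pts[0],float);log=[]
    for q in pts[1:]:
        q=np.array(q,float);n=int(np.ceil(np.linalg.norm(q-cur)/step))
        for i in range(1,n+1):
            c=cur+(q-cur)*i/n; nib(c[0],c[1],z,.04); d=F(4)-f0; log.append((c.round(0).tolist(),round(z,2),d.round(1).tolist()))
            if np.linalg.norm(d[:2])>lim or d[2]>3.5:
                print('STOP',log[-3:]);return c,z,False
            z+= .2 if d[2]>1.3 else (-.1 if d[2]<.1 else 0)
            z=max(z,.7)
        cur=q
    for l in log: print(*l)
    return cur,z,True
E
python3 - <<'E'
from drag import *
nib(-40.8,-102,1.3,.03)
print(drag([(-40.8,-102),(-62,-80),(-61.5,-62)],1.3),r.sense()['clock']);k=snap('wrist','d1')
print([b for b in fitw([k],-61,-66,8)[:3]])
E
```

```text
[-44.0, -98.0] 1.3 [-0.7, 0.4, 2.1]
[-48.0, -95.0] 1.5 [-0.5, 0.7, 1.4]
[-51.0, -91.0] 1.7 [-0.4, 0.1, 0.1]
[-55.0, -87.0] 1.6 [0.5, -0.0, 0.3]
[-58.0, -84.0] 1.6 [0.2, 0.1, -0.3]
[-62.0, -80.0] 1.5 [0.1, 0.1, 0.1]
[-62.0, -76.0] 1.4 [-0.1, 0.4, 0.3]
[-62.0, -71.0] 1.4 [0.1, 0.2, 0.5]
[-62.0, -66.0] 1.4 [-0.1, 0.7, 1.1]
[-62.0, -62.0] 1.4 [0.0, 0.8, 0.7]
(array([-61.5, -62. ]), 1.3999999999999997, True) 29.0667
[(np.float32(37.307552), np.float64(-60.0), np.float64(-66.5)), (np.float32(36.873062), np.float64(-59.5), np.float64(-66.5)), (np.float32(36.787712), np.float64(-60.0), np.float64(-66.0))]
```

```bash
python3 - <<'E'
from drag import *
c,z,ok=drag([(-61.5,-62),(-61.5,-8)],1.4,step=5,lim=2.5)
k=snap('wrist','d2');print(c,z,ok,r.sense()['clock'],fitw([k],c[0],c[1]-4,8,mask=False)[0])
if ok:
    c,z,ok=drag([c,(-61.5,40),(-58,80)],z,step=8,lim=2.5)
    k=snap('wrist','d3');print(c,z,ok,r.sense()['clock'],fitw([k],c[0],c[1]-4,8,mask=False)[0])
E
```

```text
[-62.0, -57.0] 1.4 [-0.1, 0.6, 0.6]
[-62.0, -52.0] 1.4 [0.4, 0.3, 1.1]
[-62.0, -47.0] 1.4 [0.3, 0.6, 0.5]
[-62.0, -42.0] 1.4 [0.3, 0.3, 0.6]
[-62.0, -37.0] 1.4 [-0.1, 0.4, 0.5]
[-62.0, -33.0] 1.4 [0.4, 0.4, 0.5]
[-62.0, -28.0] 1.4 [0.3, 0.3, 0.7]
[-62.0, -23.0] 1.4 [0.4, 0.3, 0.7]
[-62.0, -18.0] 1.4 [0.3, 0.1, 0.6]
[-62.0, -13.0] 1.4 [0.0, 0.0, 1.0]
[-62.0, -8.0] 1.4 [0.6, 0.3, 0.4]
[-61.5  -8. ] 1.4 True 32.925 (np.float32(40.530556), np.float64(-60.5), np.float64(-12.5))
[-62.0, 0.0] 1.4 [0.4, 0.6, 0.3]
[-62.0, 8.0] 1.4 [0.7, 0.3, 0.6]
[-62.0, 16.0] 1.4 [0.3, 0.5, 0.8]
[-62.0, 24.0] 1.4 [0.0, 0.2, 0.5]
[-62.0, 32.0] 1.4 [0.2, 0.1, 0.4]
[-62.0, 40.0] 1.4 [0.7, 0.3, 0.8]
[-61.0, 47.0] 1.4 [0.3, -0.4, 0.4]
[-60.0, 53.0] 1.4 [0.2, 0.1, 0.8]
[-60.0, 60.0] 1.4 [-0.1, 0.6, 1.0]
[-59.0, 67.0] 1.4 [0.1, 0.5, 1.0]
[-59.0, 73.0] 1.4 [0.2, 0.2, 0.7]
[-58.0, 80.0] 1.4 [0.3, 0.3, 0.8]
[-58.  80.] 1.4 True 37.775 (np.float32(58.624817), np.float64(-58.0), np.float64(76.0))
```

The washer lies at machine (-58, 76), with its edge 28 mm clear of the guard. I'll centre the point in the hole, lift straight out, check, and take the hook back.

```bash
python3 - <<'E'
from pos import *
f0=np.load('f0.npy')
nib(-58,76,1.6,.04);nib(-58,76,12,.03);print((F()-f0).round(2));nib(-58,76,50,.1)
k=snap('wrist','e1');print('washer',fitw([k],-58,76,8,mask=False)[0])
T=tcp(-58,76,50,nx=NX);r.servo_line([T[0],T[1],.50],speed=.2)
a=np.radians(-2.05);ex=np.array([np.cos(a),np.sin(a),0]);H=np.array([.4495,.310,.362]);o=[180,0,180-2.05]
P=H-.095*ex
r.servo_line([P[0],P[1],.50],o,speed=.25)
r.servo_line(P+[0,0,.012],speed=.15);r.wait(.2);fb=F();print(fb.round(2))
for d in (.055,.035,.015,0):
    r.servo_line(H-d*ex+[0,0,.012],speed=.08);f=F()-fb;print(d,f.round(2))
    if np.linalg.norm(f)>4: print('STOP');break
else:
    for dz in (.006,.003,.001,0):
        r.servo_line(H+[0,0,dz],speed=.03);f=F()-fb;print(dz,f.round(2))
        if f[2]>2: break
snap('wrist','e2');s=r.sense();print(s['tcp_pos'],s['opening'],s['clock'])
E
```

```text
[ 0.15 -0.26  0.  ]
washer (np.float32(51.651012), np.float64(-57.5), np.float64(76.0))
[-0.23  0.1  -1.23]
0.055 [ 0.21  0.18 -0.27]
0.035 [ 0.07  0.02 -0.01]
0.015 [0.31 0.28 0.32]
0 [ 0.11  0.15 -0.16]
0.006 [ 0.5  -0.07  0.01]
0.003 [ 0.06 -0.11 -0.3 ]
0.001 [ 0.13 -0.25 -0.14]
0 [ 0.34  0.11 -0.13]
[0.44950171 0.31000135 0.36202986] 0.021978426109327365 46.9
```

```bash
python3 - <<'E'
from pos import *
H=np.array([.4495,.310,.362]);b=F(16)
for dz in np.arange(.0007,.0065,.0007):
    r.servo_line(H-[0,0,dz],speed=.02);r.wait(.05);f=F()-b;print(round(dz,4),f.round(2))
    if f[2]>.8: break
k0=ld('g0');k1=snap('wrist','e3');print(r.sense()['tcp_pos'],r.sense()['clock'])
d=cv2.absdiff(cv2.cvtColor(k0['frame'],7),cv2.cvtColor(k1['frame'],7));d[240:]=0
print(d.mean(), [(int(v),int(u)) for v,u in zip(*np.where(d>60))][:10],(d>40).sum())
E
```

```text
0.0007 [-1.79 -1.1   5.65]
[0.44944434 0.30993977 0.36199318] 47.65
10.640640625 [(1, 348), (2, 348), (2, 349), (65, 312), (65, 313), (65, 314), (66, 312), (66, 313), (66, 314), (66, 315)] 6530
```

```bash
python3 - <<'E'
from pos import *
H=np.array([.4495,.310,.362])
r.servo_line(H-[0,0,.0002],speed=.02);r.wait(.1);print(F().round(2))
r.let_go();r.wait(.4);s=r.sense();print(s['opening'],np.round(s['contact_force'],2))
k=snap('wrist','z0')
g=ld('g0');A=[cv2.cvtColor(x['frame'],7).astype(np.float32) for x in (g,k)]
print('tcp diff',s['tcp_pos'])
print('shift',[cv2.phaseCorrelate(A[0][a:b,c:d].copy(),A[1][a:b,c:d].copy()) for a,b,c,d in((40,120,240,340),(200,280,280,360))])
r.servo_line(H+[0,0,.11],speed=.15)
a=np.radians(35);o=eul([np.cos(a),0,-np.sin(a)],[0,1,0])
r.reach([.3,.35,.47],[180,0,180]);r.reach([.2,.32,.30],o);k=snap('wrist','rk3');k1=ld('rk1')
d=cv2.absdiff(k['frame'],k1['frame']).max(2);ys,xs=np.where(d>50);print('rack diff',len(ys),(xs.min(),xs.max(),ys.min(),ys.max()) if len(ys) else '')
A=[cv2.cvtColor(x['frame'],7).astype(np.float32) for x in (k1,k)]
print([np.round(cv2.phaseCorrelate(A[0][a:b,c:d].copy(),A[1][a:b,c:d].copy())[0],2) for a,b,c,d in((75,200,235,330),(220,280,285,335),(80,190,190,235),(80,190,380,425))],r.sense()['clock'])
E
```

```text
[-1.35 -0.96  4.4 ]
0.0879086414821972 [ 0.38 -0.39  0.12]
tcp diff [0.44949511 0.30999469 0.36181617]
shift [((0.2892122296154511, 0.6787603713942332), 0.8799840993881226), ((-3.5434108735157963, 0.505312881474616), 0.6143622457981109)]
rack diff 805 (np.int64(0), np.int64(639), np.int64(0), np.int64(331))
[array([0.28, 0.57]), array([-0.8 , -0.09]), array([ 1.48, -0.48]), array([ 1.83, -0.02])] 52.175
```

```bash
python3 - <<'E'
from pos import *
A,B=ld('rk1'),ld('rk3');print(abs(A['R']-B['R']).max(),(A['t']-B['t']))
def seg(f,v,u0,u1):
    g=cv2.GaussianBlur(cv2.cvtColor(f,7).astype(np.float32),(0,0),.8)[v,u0:u1];d=np.gradient(g);return u0+int(d.argmin()),u0+int(d.argmax()),int(g.min())
for n,v,a,b in(('file',130,195,235),('file',170,195,235),('rod',130,295,330),('rod',180,295,330),('gouge',150,385,425),('gouge',175,385,425),('handle',250,285,335),('shelfL',60,130,200)):
    print(n,seg(A['frame'],v,a,b),seg(B['frame'],v,a,b))
fa,fb=[x['frame'][:,262].astype(int).sum(1) for x in(A,B)];print('foot col262',fa[88:115:2],fb[88:115:2])
print(cv2.matchTemplate(B['frame'][70:215,225:340],A['frame'][82:205,237:330],5).max())
r.reach([.2,.38,.40],[180,0,180]);t=snap('top','zt');t0=ld('top0')
d=cv2.absdiff(t['frame'],t0['frame']).max(2)
for n,(u0,u1,v0,v1) in dict(rack=(176,275,212,248),nut=(330,350,195,215),spanner=(244,270,150,206),machine=(330,425,141,240)).items(): 
    w=np.argwhere(d[v0:v1,u0:u1]>45);print(n,len(w),(w+[v0,u0])[:8].tolist())
print('washer px',proj(t,mw(p,[-57.5,76,27])),r.sense()['clock'])
E
```

```text
0.0023883252162885987 [-0.00050726  0.00062536 -0.00022265]
file (219, 223, 84) (210, 224, 84)
file (215, 218, 84) (216, 219, 84)
rod (306, 309, 92) (306, 309, 92)
rod (305, 308, 90) (313, 308, 92)
gouge (401, 404, 84) (402, 406, 82)
gouge (403, 407, 82) (405, 408, 83)
handle (296, 324, 36) (295, 323, 37)
shelfL (173, 150, 99) (175, 152, 100)
foot col262 [298 311 316 315 288 292 338 345 319 283 295 307 308 294] [302 310 307 318 303 287 299 346 344 313 286 304 307 293]
0.95349663
rack 3 [[230, 225], [231, 225], [232, 226]]
nut 0 []
spanner 0 []
machine 13 [[214, 411], [215, 408], [215, 411], [215, 412], [219, 407], [220, 407], [220, 408], [220, 412]]
washer px [[357.77506006 228.73446038]] 53.1083
```

```bash
python3 -c "
from station import r
print(r.hand_in())"
```

```text
the job is handed in; nothing more can be done
None
```

The job is handed in at about 53 s on the robot's clock: the washer lies on the open plate about 28 mm clear of the guard by camera, drawn out past the bolt at under 1 N sideways; the hook is back in its slot 1–2 mm from where it hung, and pressed the shelf for a moment at about 5.7 N, slightly over the limit, as it was set down.

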